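# Crank the dish slide to its end stop

## Robot

A 6-joint arm with a two-finger parallel gripper is mounted at the origin on a cart in front of the work surface, level with it; the furniture and walls round the work are solid. World frame = base frame: x ahead of the robot, y to its left, z up, the work surface at z = 0. Lengths are in m, angles in rad, forces in N, time in s.
With the tool pointing down it reaches from about 0.35 to 0.875 m from the base axis. Payload 4.2 kg.
Tool frame: the origin (TCP) lies at the very end of the fingers, on their centre line; the grasp point (between the pads) lies 19 mm behind it; z points along the fingers, y is the line along which they close (so a half turn about z gives the same grasp; the last joint's range is limited). The gripper opens to 85 mm and grips with 20 to 120 N. Pads are 22 mm wide; open, the fingers measure 114 mm over their backs; the gripper's body (76 mm by 85 mm) begins 54 mm behind the grasp point. The pads swing forward as they close: fully open they stand 13 mm farther back than shut.
Start: joints at [1.364, 0.385, 0.008, 0, -1.194, -0.259], TCP at [0.281, 0.558, 0.231] pointing down, gripper open.
Joint ranges: [-3.14, 3.14], [-1.21, 2.06], [-1.07, 1.41], [-3.16, 2.05], [-2.99, -0.16], [-3.1, 3.1]. Speed limits (rad/s): [2.79, 2.79, 3.14, 3.14, 3.14, 3.14].

## Interface

Orientations are given as [roll, pitch, yaw] about the fixed x, y, z axes, in that order (R = Rz(yaw) Ry(pitch) Rx(roll)).
In Python, from cell import env gives the robot as it stands.
- The arm moves only by the tool step_arm, never from a script. Its argument "steps" is a list of rows, each a list of 4 numbers: the shift along the world's x, y, z each as a share of 0.1 m, from -1 to 1, then the turn about the world's z as a share of 120 degrees, from -1 to 1. A call has 1 to 20 rows; each row is the pose to reach, as a shift and turn from the pose commanded when the call began; what a row does not reach only later rows make up. A row lasts 1/8 s, in which the tool goes at most 62.5 mm and 10.7 degrees, less where a joint would pass 70% of its speed; a pose out of reach is approached as far as the arm can. A call with a number of a shift or a turn outside -1 to 1 is refused whole. A call with a gripper value outside its range is refused whole. "grip" is the opening, from 0 (shut) to 1 (fully open), set as the call begins (left out, the last holds). The fingers move at their own pace and stop on an object; "newtons" is the grip in N (left out, the last holds). Time passes only in rows, so rows that repeat a pose let the fingers close. It gives the time, the measured TCP pose, the force, the opening and the grip force at its end, in the units of the state.
- env.get_state(): the state, without advancing time (a new reading comes with each control period).
- env.camera(name): name is "scene" or "top" or "wrist"; returns a dict with "color" (400x640x3 uint8, red, green, blue), "intrinsics" (3x3 intrinsics, pixels), "xyz" and "attitude" of the camera in the world; the wrist camera has in their place "tool_from_camera" (4x4, takes a point from camera to tool coordinates, whose origin is the TCP and whose axes are the flange's). Camera axes: x right, y up, looking along -z (the intrinsics and any distortion apply to the point x, -y, -z); pixel columns grow to the right and rows downward; lengths in m; the calibration is good to about 2 mm. The wrist camera is an equidistant fisheye: a pixel r from the principal point sees the ray r / f radians off the axis. A picture is of the moment at which its call begins: read the wrist's pose just before it. There is no depth.
- env.close_job(): hands the job in; it is judged then, once.
Trained networks look in a picture, given as the dict that the camera call returned (one of the last four; its "shot" number tells which), for a name from the list of things; names that differ only in an ending like _2 or _b are one class to them, and where a whole thing is asked for, a point or a joint stands for the part that bears it (a point fixed in the world has none). Each returns a list of dicts, best first, with "p" (0 to 1); they miss things now and then, are a little off and sometimes report something else, mostly with a low value. They report only what shows in the picture. A call takes as long as a camera call. They do not tell look-alikes from the thing itself.
- env.masks_of(picture, name): "pixels" (400x640 bool, what is visible of it) and "pixel" ([column, row] in pixels, amid what is visible of it).
- env.landmark_of(picture, name): "pixel" ([column, row] in pixels: a listed point, or the origin of a listed thing).
The state is a dict: "clock": time; "joint_pos": joint angles; "joint_velocities": joint speeds; "joint_efforts": joint torques, N m; "tcp_pos": TCP position; "tool_rot": TCP orientation; "wrist_force": force on the tool from outside, world axes, zero at the start; "ft_torque": the same for the moment, N m; "width": finger opening in m; "grasp_force": force on a finger pad.
Only numpy, scipy, OpenCV 4.12 (cv2) and the standard library are available. Lean on these libraries where they do the work, as an engineer would, in place of code of your own. Each camera call takes 0.05 s, during which the arm holds its last target. There are 200 camera calls.

## Task

The hand crank is off the dish slide. Take the crank with the square socket, fit it fully down onto the square shaft end on the slide's gearbox, and wind it clockwise (seen from above) until the carriage with the petri dish is right up at the end stop. Let go and leave the crank on the shaft.

Things in the scene. Friction and masses are not known exactly. Their poses are not given: they have to be found in the camera images.
- crank_handle (a point): Loose crank lying flat: middle of its upright black sleeve (21 mm thick, 13 to 58 mm above the crank's underside; this point at 35). Dark steel arm 20 wide, 10 thick; 0.18 kg. x points from hub to handle, z up. The sleeve turns on its pin with slight friction (0.02 Nm), so the arm swings round while the sleeve is held. A smaller crank with a ball knob and a round bore does not fit.
- crank_socket (a point): Same crank, same axes: centre of the socket at the hub's underside, 50 mm from the handle's axis (along -x), 35 mm below crank_handle. Hub 34 x 34 mm, 24 tall, with a 20 mm square hole right through, sides along x and y. On the shaft it has 2 mm play each side and about 15 degrees, and fits in any of four directions.
- shaft_tip (a point): Top of the upright square shaft on the slide's grey gearbox (64 mm square), 86 mm above the table. Below it: 12 mm of pyramid (6 to 16 mm square), 22 mm of 16 mm square, then a round flange 34 mm below the tip, on which the hub sits. x and y along the square's sides, turning with it, z up. Turning takes about 0.1 Nm. The fitted crank swings clear of gearbox and dish; the slide is fixed.
- sled (a joint): Travel in m of the aluminium carriage with the petri dish, driven by the shaft: 0 nearest the gearbox, 0.078 touching the rubber buffers of the end stop block. Grows by 0.040 per full clockwise turn (from above) of the shaft, starts between 0 and 0.02, stays where it is left.
There are look-alikes about, which are no part of the job. Leave any yellow look-alike of the part that bears crank_handle alone.

How it is judged:
On the way, in this order (a step that is already met when the one before it is completed fails the run):
1. the crank is fully down on the shaft, with the carriage still well away from the stop (horizontal distance between crank_socket and shaft_tip below 0.008 m and z of crank_socket in the frame of shaft_tip below -0.026 m and value of joint sled below 0.035 m), for 0.2 s.
2. the carriage passes mid-travel with the crank on the shaft (horizontal distance between crank_socket and shaft_tip below 0.008 m and z of crank_socket in the frame of shaft_tip below -0.022 m and value of joint sled above 0.045 m).
At the end, for the whole second after the job is handed in: The carriage stands at the end stop (within 8 mm of the rubber buffers) and is at rest; the crank is on the shaft, fully down (hub within 8 mm of the flange and of the shaft's axis) and upright within 11 degrees (value of joint sled above 0.07 m and velocity of joint sled between -0.005 and 0.005 m/s and horizontal distance between crank_socket and shaft_tip below 0.008 m and z of crank_socket in the frame of shaft_tip below -0.026 m and angle between crank_socket's own z axis and vertical below 0.2 rad); the robot touches nothing.
It also fails if it takes over 67 s, if anything falls off the work surface, if the arm or the gripper's body presses on something with over 40 N, if the wrist force passes 120 N, or if a joint passes its speed limit or range.

## Working session

There is one attempt and no reset: what is moved stays moved. The work goes in short steps, Python scripts to look and compute and a tool call to move; the robot and the scene stay as the last step left them, time stands still between calls to the robot, and variables do not carry over. Pictures are saved under pics/ and viewed, at most 10 in all, crops included, and the job is handed in when it is done.

Besides the shell and the picture viewer there is one more tool, called after "Request:" as name(argument=value, ...) on one line, values as JSON. step_arm: Moves the arm, as the interface text tells. Its arguments: {"type":"object","properties":{"steps":{"type":"array","items":{"type":"array","items":{"type":"number","minimum":-1,"maximum":1}}},"grip":{"type":"number"},"newtons":{"type":"number"}},"required":["steps"]}

```bash
mkdir -p pics; cat > h.py <<'E'
import numpy as np, cv2
from cell import env
from scipy.spatial.transform import Rotation as R
def ray(p,px,st=None):
    K=np.array(p["intrinsics"]); u,v=px
    if "tool_from_camera" in p:
        x=np.array([(u-K[0,2])/K[0,0],(v-K[1,2])/K[1,1]]); r=np.hypot(*x)
        s=np.sinc(r/np.pi); d=np.array([x[0]*s,-x[1]*s,-np.cos(r)])
        T=np.array(p["tool_from_camera"]); W=R.from_euler('xyz',st["tool_rot"]).as_matrix()
        return W@T[:3,3]+st["tcp_pos"], W@T[:3,:3]@d
    d=np.array([(u-K[0,2])/K[0,0],-(v-K[1,2])/K[1,1],-1])
    a=np.array(p["attitude"]); M=a if a.shape==(3,3) else R.from_euler('xyz',a).as_matrix()
    return np.array(p["xyz"]),M@d
def atz(p,px,z,st=None):
    o,d=ray(p,px,st); return (o+d*(z-o[2])/d[2]).round(4)
Z=dict(crank_handle=.035,crank_socket=0.,shaft_tip=.086)
def look(c,name=None,zz=Z):
    st=env.get_state(); p=env.camera(c)
    if name: cv2.imwrite(name,p["color"][:,:,::-1])
    for n in zz:
        for l in env.landmark_of(p,n)[:3]: print(c,n,np.round(l["pixel"],1),round(l["p"],2),atz(p,l["pixel"],zz[n],st))
    return st,p
E
python3 - <<'E'
from h import *
s=env.get_state();print(s)
for c in("scene","top","wrist"):
    st,p=look(c,f"pics/{c}0.png")
    print(p.get("xyz"),p.get("attitude"))
E
```

```text
{'clock': 0.0, 'joint_pos': array([ 1.36361824e+00,  3.85566037e-01,  6.59217538e-03, -4.93962209e-04,
       -1.19400321e+00, -2.58568513e-01]), 'joint_velocities': array([ 0.00041036,  0.00046306, -0.00082614, -0.00148347,  0.00021331,
       -0.00078499]), 'joint_efforts': array([-4.88105923e-05, -3.92296994e+01,  1.88399470e+01,  4.18615133e+00,
       -4.63757257e-03,  1.92875476e-07]), 'tcp_pos': array([0.28041761, 0.55789103, 0.23020345]), 'tool_rot': array([ 3.13936702e+00, -1.13963311e-04, -4.65928719e-01]), 'wrist_force': array([-0.19802666,  0.3898757 , -0.13533437]), 'ft_torque': array([-0.0012266 , -0.02745745, -0.02586318]), 'grasp_force': 0.0, 'width': 0.08553995732773506}
scene crank_handle [418.8 266.5] 0.73 [ 0.6471 -0.3558  0.035 ]
scene crank_handle [277.2 224.1] 0.66 [ 0.3982 -0.033   0.035 ]
scene crank_socket [314.4 236.8] 0.91 [ 0.4871 -0.0893  0.    ]
scene crank_socket [395.9 271.2] 0.7 [ 0.6117 -0.3132  0.    ]
scene crank_socket [289.3 226.3] 0.67 [ 0.4432 -0.0114  0.    ]
scene shaft_tip [284.9 172.6] 0.59 [0.4988 0.149  0.086 ]
[ 0.02244181 -1.05857783  0.79386843] [ 1.01551525 -0.00753062 -0.45673944]
top crank_handle [330.7 199. ] 0.6 [ 0.5336 -0.1063  0.035 ]
top crank_handle [414.  164.2] 0.53 [ 0.6401 -0.3529  0.035 ]
top crank_socket [290.2 230.8] 0.78 [0.4431 0.0114 0.    ]
top crank_socket [400.4 175.5] 0.67 [ 0.6135 -0.3203  0.    ]
top crank_socket [327.2 216.6] 0.52 [ 0.4861 -0.0977  0.    ]
top shaft_tip [248.8 208.9] 0.49 [0.496  0.1205 0.086 ]
[ 0.36742185 -0.05031097  1.07037636] [ 0.15672496 -0.02034697 -1.56509482]
None None
```

```bash
python3 - <<'E'
import cv2,numpy as np
s=cv2.imread("pics/scene0.png");t=cv2.imread("pics/top0.png")
a=cv2.resize(s[130:310,220:460],(800,600),interpolation=2);b=cv2.resize(t[110:290,210:450],(800,600),interpolation=2)
cv2.imwrite("pics/sc.png",a);cv2.imwrite("pics/tc.png",b)
E
```

```text
(no output)
```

View pics/sc.png

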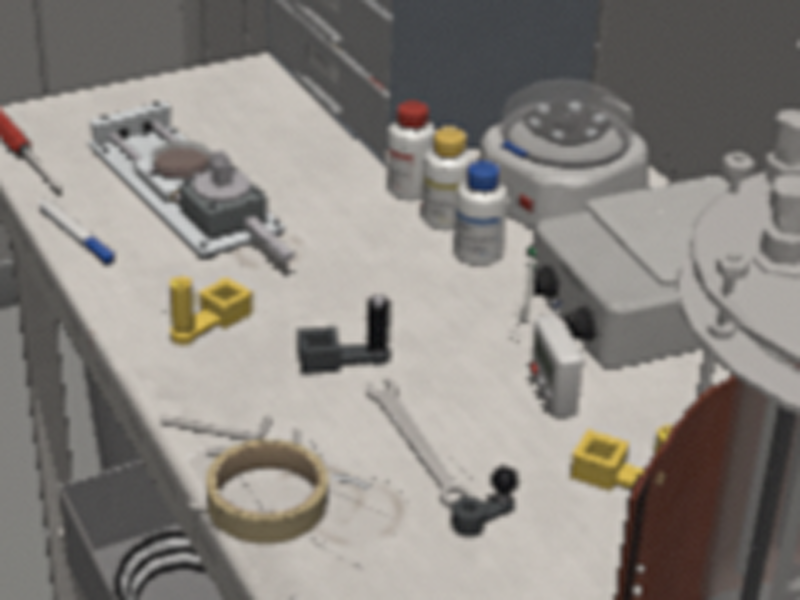

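View pics/tc.png

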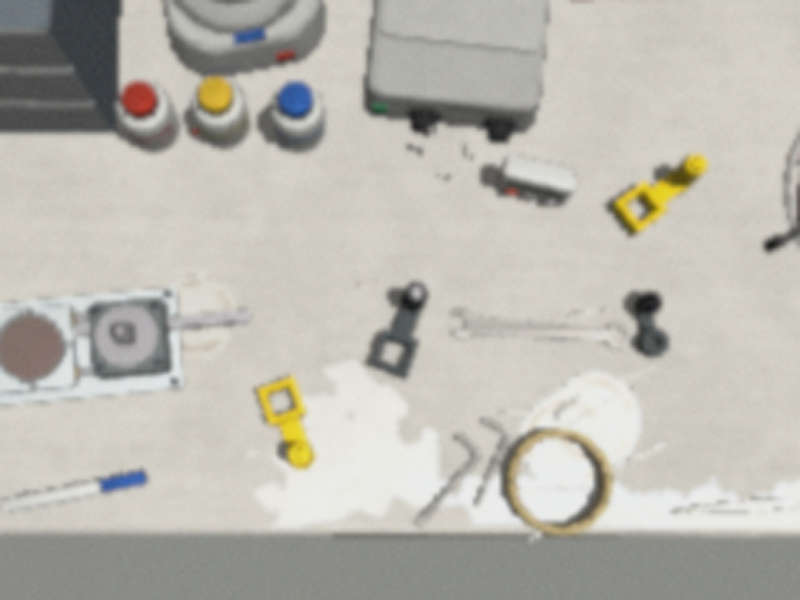

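The dark crank with the square hub is the right one: hub at about (315,237) and handle at about (333,225) in scene, (327,217) and (333,199) in top. The yellow ones and the ball-knob crank are look-alikes. The shaft is at about (248,209) in top. I'll go above the shaft first and look.

Request:
step_arm(steps=[[0.43,-0.87,0,0],[0.43,-0.87,0,0]])

```text
clock: 0.85
tcp_pos: [0.3241, 0.4696, 0.2313]
tool_rot: [3.141, -0.0, -0.466]
wrist_force: [0.1, 0.7, 0.1]
width: 0.0853
grasp_force: 0.0
```

Request:
step_arm(steps=[[0.43,-0.87,0,0],[0.43,-0.87,0,0]])

```text
clock: 1.1
tcp_pos: [0.3673, 0.3821, 0.2316]
tool_rot: [-3.141, -0.0, -0.467]
wrist_force: [0.3, 1.7, 0.8]
width: 0.0852
grasp_force: 0.0
```

Request:
step_arm(steps=[[0.43,-0.87,0,0.05],[0.43,-0.87,0,0.05]])

```text
clock: 1.35
tcp_pos: [0.4103, 0.2952, 0.2316]
tool_rot: [-3.141, -0.0, -0.362]
wrist_force: [1.0, 0.3, -0.6]
width: 0.0852
grasp_force: 0.0
```

Request:
step_arm(steps=[[0.43,-0.87,0,0.05],[0.43,-0.87,0,0.05]])

```text
clock: 1.6
tcp_pos: [0.4533, 0.2083, 0.2316]
tool_rot: [-3.141, -0.0, -0.257]
wrist_force: [0.6, -0.1, 0.3]
width: 0.0852
grasp_force: 0.0
```

Request:
step_arm(steps=[[0.43,-0.87,0,0],[0.43,-0.87,0,0],[0.43,-0.87,0,0],[0.43,-0.87,0,0]])

```text
clock: 2.1
tcp_pos: [0.4956, 0.1235, 0.2314]
tool_rot: [-3.141, -0.0, -0.257]
wrist_force: [-0.5, -0.4, 0.8]
width: 0.0854
grasp_force: 0.0
```

```bash
python3 - <<'E'
from h import *
st,p=look("wrist","pics/w1.png")
print(st["clock"],st["tcp_pos"],st["tool_rot"],st["joint_pos"].round(2))
for m in env.masks_of(p,"sled")[:2]: print("sled",m["pixel"],m["p"])
E
```

```text
wrist crank_handle [600.4  11.3] 0.9 [ 0.6513 -0.3662  0.035 ]
wrist crank_handle [446.4 223.3] 0.78 [ 0.398  -0.0163  0.035 ]
wrist crank_handle [498.9 102.1] 0.57 [ 0.5327 -0.113   0.035 ]
wrist crank_socket [420.8 185.9] 0.94 [4.427e-01 2.000e-04 0.000e+00]
wrist crank_socket [573.4  29.3] 0.91 [ 0.6254 -0.3207  0.    ]
wrist crank_socket [486.4 135.3] 0.78 [ 0.4882 -0.1067  0.    ]
wrist shaft_tip [312. 190.] 0.89 [0.4943 0.1305 0.086 ]
2.1 [0.49561316 0.12350205 0.23136215] [-3.14136072e+00 -3.23190649e-05 -2.56620401e-01] [ 0.56  0.19 -0.27 -0.   -1.11  0.75]
sled [253.0, 195.4] 0.7
```

View pics/w1.png

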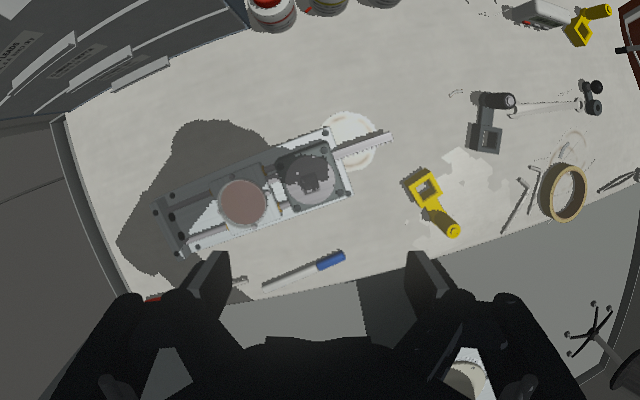

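The picture shows the shaft at about (311,185) and the crank hub at about (486,135) with its handle at about (505,100). Next I'll rectify a patch round the shaft to read how its square is turned.

```bash
cat >> h.py <<'E'
def project(p,P,st):
    T=np.array(p["tool_from_camera"]); W=R.from_euler('xyz',st["tool_rot"]).as_matrix(); K=np.array(p["intrinsics"])
    C=((P-st["tcp_pos"])@W-T[:3,3])@T[:3,:3]; x,y,z=C[...,0],-C[...,1],-C[...,2]
    h=np.hypot(x,y)+1e-12; th=np.arctan2(h,z)
    return K[0,0]*th*x/h+K[0,2],K[1,1]*th*y/h+K[1,2]
def rect(p,st,c,z,name,half=.04,n=400):
    "image right = +x world, up = +y world"
    g=np.linspace(-half,half,n); X,Y=np.meshgrid(c[0]+g,c[1]-g)
    u,v=project(p,np.stack([X,Y,X*0+z],-1),st)
    cv2.imwrite(name,cv2.remap(p["color"][:,:,::-1].copy(),u.astype(np.float32),v.astype(np.float32),cv2.INTER_CUBIC))
E
python3 - <<'E'
from h import *
st=env.get_state();p=env.camera("wrist")
rect(p,st,(.495,.128),.074,"pics/a.png");rect(p,st,(.51,-.105),.024,"pics/b.png",.06)
cv2.imwrite("pics/r1.png",np.hstack([cv2.imread("pics/a.png"),cv2.imread("pics/b.png")]))
E
```

```text
(no output)
```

View pics/r1.png

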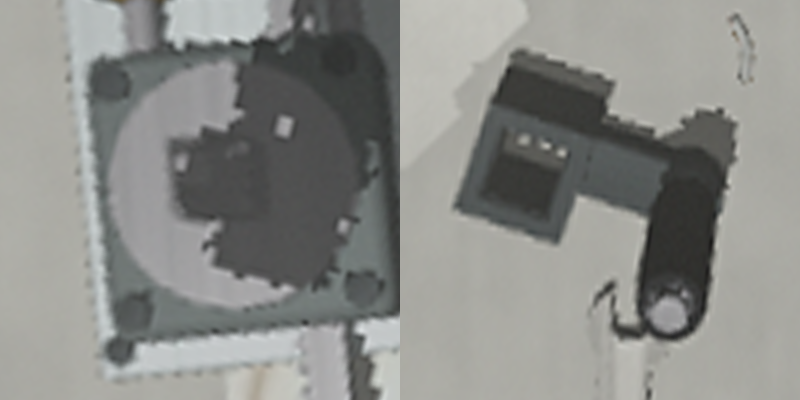

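Request:
step_arm(steps=[[0.2,-1,-0.1,0],[0.2,-1,-0.1,0]])

```text
clock: 2.65
tcp_pos: [0.5157, 0.0227, 0.2212]
tool_rot: [3.142, -0.0, -0.255]
wrist_force: [0.3, -0.2, 0.4]
width: 0.0853
grasp_force: 0.0
```

Request:
step_arm(steps=[[0.18,-0.8,-0.4,0],[0.18,-0.8,-0.4,0],[0.18,-0.8,-0.4,0],[0.18,-0.8,-0.4,0]])

```text
clock: 3.15
tcp_pos: [0.534, -0.056, 0.1818]
tool_rot: [-3.141, -0.001, -0.256]
wrist_force: [0.4, 0.0, -0.2]
width: 0.0852
grasp_force: 0.0
```

```bash
python3 - <<'E'
from h import *
st,p=look("wrist",None,dict(crank_handle=.035,crank_socket=0.))
print(st["clock"],st["tcp_pos"],st["tool_rot"])
rect(p,st,(.51,-.11),.0,"pics/a.png",.06);rect(p,st,(.533,-.11),.058,"pics/b.png",.04)
cv2.imwrite("pics/r2.png",np.hstack([cv2.imread("pics/a.png"),cv2.imread("pics/b.png")]))
E
```

```text
wrist crank_handle [378.1 171.1] 0.92 [ 0.5347 -0.1155  0.035 ]
wrist crank_handle [312.2 306.8] 0.8 [ 0.3994 -0.0134  0.035 ]
wrist crank_socket [288.8 261.4] 0.9 [0.4461 0.0034 0.    ]
wrist crank_socket [366.4 208.1] 0.73 [ 0.4882 -0.0992  0.    ]
wrist crank_socket [515.3  59.6] 0.72 [ 0.6203 -0.3204  0.    ]
3.15 [ 0.53397656 -0.05595597  0.18175469] [-3.14136480e+00 -7.49547258e-04 -2.55607124e-01]
```

View pics/r2.png

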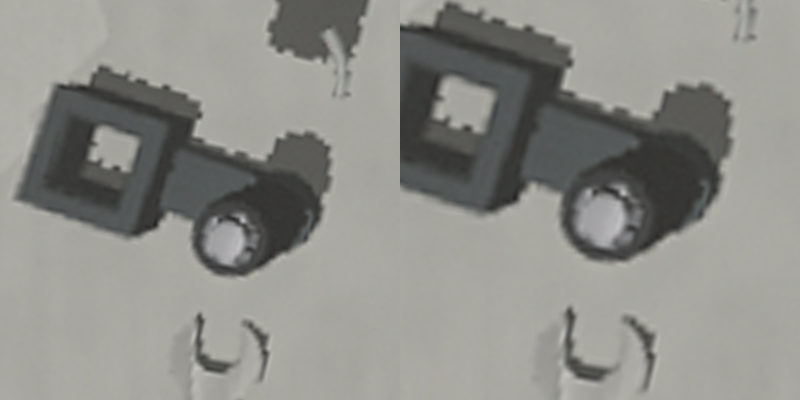

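The crank's yaw is about -15° and the sleeve top is at about (203,213) in the right patch, so the handle is near (0.534, -0.114). I'll descend and grip high on the sleeve.

Request:
step_arm(steps=[[0,-0.58,-0.5,0],[0,-0.58,-0.8,0],[0,-0.58,-0.8,0]], grip=0.7)

```text
clock: 3.68
tcp_pos: [0.5317, -0.1146, 0.0992]
tool_rot: [3.14, 0.006, -0.257]
wrist_force: [0.6, 1.4, 1.1]
width: 0.0599
grasp_force: 0.0
```

Request:
step_arm(steps=[[0,0,-0.4,0],[0,0,-0.76,0],[0,0,-0.76,0],[0,0,-0.76,0]])

```text
clock: 4.18
tcp_pos: [0.5358, -0.1139, 0.0277]
tool_rot: [-3.141, -0.004, -0.254]
wrist_force: [0.4, -0.5, -0.2]
width: 0.0598
grasp_force: 0.0
```

Request:
step_arm(steps=[[0,0,0,0],[0,0,0,0],[0,0,0,0],[0,0,0,0],[0,0,0,0],[0,0,0,0],[0,0,0,0],[0,0,0,0]], grip=0, newtons=60)

```text
clock: 5.18
tcp_pos: [0.5344, -0.1145, 0.0266]
tool_rot: [-3.141, -0.002, -0.256]
wrist_force: [-1.5, 2.3, 5.9]
width: 0.0185
grasp_force: 58.4
```

Request:
step_arm(steps=[[0,0,0.3,0],[0,0,0.8,0],[0.05,0.3,1,0],[0.05,0.7,1,0],[0.05,0.7,1,0]])

```text
clock: 5.8
tcp_pos: [0.5385, -0.0427, 0.1255]
tool_rot: [-3.141, -0.0, -0.254]
wrist_force: [-0.0, -0.7, -2.0]
width: 0.0185
grasp_force: 58.7
```

Request:
step_arm(steps=[[0.1,0.5,0.5,0],[0.1,0.8,0.5,0],[0.1,0.8,0.5,0],[0.1,0.8,0.5,0]])

```text
clock: 6.3
tcp_pos: [0.5479, 0.0347, 0.1744]
tool_rot: [3.14, 0.002, -0.257]
wrist_force: [-0.5, -0.1, -2.6]
width: 0.0183
grasp_force: 59.2
```

```bash
python3 - <<'E'
from h import *
st,p=look("wrist","pics/w3.png",dict(crank_handle=st["tcp_pos"][2]+.01 if 0 else .185,crank_socket=.15,shaft_tip=.086))
print(st["clock"],st["tcp_pos"],st["tool_rot"],st["width"])
rect(p,st,(.495,.128),.08,"pics/a.png",.03);
cv2.imwrite("pics/r3.png",np.hstack([cv2.imread("pics/a.png"),cv2.imread("pics/w3.png")[:,120:520]]))
E
```

```text
wrist crank_handle [317.9 263.9] 0.84 [0.5495 0.0352 0.185 ]
wrist crank_handle [599.7  42.4] 0.7 [ 0.6325 -0.1584  0.185 ]
wrist crank_socket [570.1  62.1] 0.86 [ 0.6221 -0.1623  0.15  ]
wrist crank_socket [366.4 255.4] 0.7 [0.5288 0.0099 0.15  ]
wrist crank_socket [316.3 304.8] 0.62 [0.501  0.0489 0.15  ]
wrist shaft_tip [228. 285.] 0.95 [0.4946 0.1335 0.086 ]
6.3 [0.54787697 0.03465699 0.17442131] [ 3.14044182e+00  1.96478987e-03 -2.56836910e-01] 0.01829234365140955
```

View pics/r3.png

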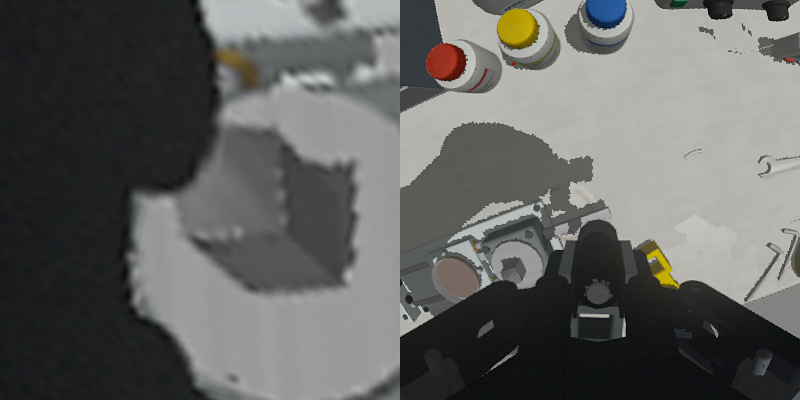

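The crank hangs straight, with the hub on the robot side at yaw about -16°. The shaft's square stands at about +2°, with its centre near (0.497, 0.132). I'll turn the crank +19° and go above the shaft.

Request:
step_arm(steps=[[0,0.5,0,0.08],[-0.02,1,0,0.16],[-0.02,1,0,0.16],[-0.02,1,0,0.16],[-0.02,1,-0.25,0.16],[-0.02,1,-0.25,0.16],[-0.02,1,-0.25,0.16]])

```text
clock: 7.38
tcp_pos: [0.5472, 0.1346, 0.151]
tool_rot: [3.141, -0.001, 0.078]
wrist_force: [-0.7, -0.2, -1.7]
width: 0.0186
grasp_force: 59.1
```

```bash
python3 - <<'E'
from h import *
st,p=look("wrist","pics/w4.png",dict(crank_handle=.158,crank_socket=.123,shaft_tip=.086))
print(st["clock"],st["tcp_pos"],st["tool_rot"],st["width"])
look("scene","pics/s4.png",dict(crank_handle=.158,crank_socket=.123,shaft_tip=.086));
a=cv2.imread("pics/w4.png")[200:400,240:400];b=cv2.imread("pics/s4.png")[120:220,235:315]
cv2.imwrite("pics/r4.png",np.hstack([cv2.resize(a,(400,500),interpolation=2),cv2.resize(b,(400,500),interpolation=2)]))
E
```

```text
wrist crank_handle [319.2 265.2] 0.91 [0.5462 0.1345 0.158 ]
wrist crank_handle [441.1 333.2] 0.61 [0.5011 0.056  0.158 ]
wrist crank_socket [316.4 301.7] 0.84 [0.4987 0.1324 0.123 ]
wrist crank_socket [423.9 279.3] 0.65 [0.5197 0.0616 0.123 ]
wrist crank_socket [627.7 163.1] 0.64 [ 0.6235 -0.1271  0.123 ]
7.375 [0.54720173 0.13460332 0.150987  ] [ 3.14133976e+00 -8.22754292e-04  7.76421567e-02] 0.01859382745868757
scene crank_handle [276.9 223.4] 0.87 [ 0.3377 -0.1963  0.158 ]
scene crank_handle [300.3 149.9] 0.81 [0.5487 0.1401 0.158 ]
scene crank_handle [421.1 268.2] 0.53 [ 0.5469 -0.4763  0.158 ]
scene crank_socket [284.6 166.1] 0.76 [0.4889 0.1243 0.123 ]
scene crank_socket [399.4 271. ] 0.66 [ 0.5276 -0.4314  0.123 ]
scene crank_socket [285.5 224.8] 0.59 [ 0.372  -0.1636  0.123 ]
scene shaft_tip [286.8 171.2] 0.43 [0.5077 0.155  0.086 ]
```

View pics/r4.png

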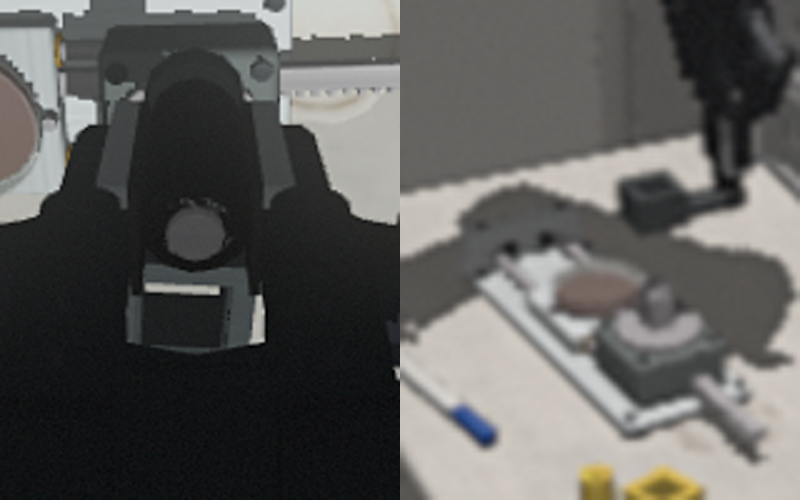

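The hub is level and laterally in line with the shaft: at about (658,203), above the tip at about (657,285) in the right half. Descending.

Request:
step_arm(steps=[[0,0,-0.3,0],[0,0,-0.4,0],[0,0,-0.45,0],[0,0,-0.5,0],[0,0,-0.5,0],[0,0,-0.5,0]])

```text
clock: 8.52
tcp_pos: [0.547, 0.1355, 0.1008]
tool_rot: [-3.141, -0.001, 0.079]
wrist_force: [1.0, 0.1, -1.8]
width: 0.0183
grasp_force: 59.1
```

```bash
python3 - <<'E'
from h import *
st,p=look("wrist","pics/w5.png",dict(crank_handle=.108,crank_socket=.073))
print(st["clock"],st["tcp_pos"],st["wrist_force"],st["ft_torque"])
p=env.camera("scene");q=env.camera("top")
a=p["color"][130:210,245:325];b=q["color"][165:245,215:295]
cv2.imwrite("pics/r5.png",np.hstack([cv2.resize(x,(400,400),interpolation=2) for x in(a,b)])[:,:,::-1])
E
```

```text
wrist crank_handle [315.3 263.2] 0.97 [0.5471 0.1375 0.108 ]
wrist crank_socket [317.5 302.5] 0.72 [0.498  0.1325 0.073 ]
wrist crank_socket [439.4 305.2] 0.63 [0.4978 0.0448 0.073 ]
8.525 [0.54696219 0.13551738 0.10079621] [ 1.00101097  0.08562856 -1.83575341] [-0.03862192 -0.02484013  0.0315627 ]
```

View pics/r5.png

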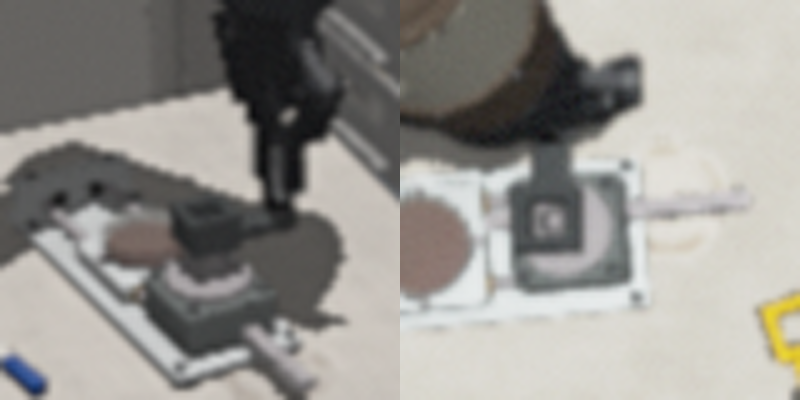

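In the top view the shaft tip stands inside the socket hole, at about (547,220), and the force is near zero. I'll press on down.

Request:
step_arm(steps=[[0,0,-0.07,0],[0,0,-0.14,0],[0,0,-0.19,0],[0,0,-0.22,0],[0,0,-0.22,0],[0,0,-0.22,0]])

```text
clock: 9.52
tcp_pos: [0.5465, 0.1353, 0.0785]
tool_rot: [3.141, 0.0, 0.079]
wrist_force: [-0.5, -0.6, 1.1]
width: 0.0185
grasp_force: 59.5
```

Seated: the underside is at about 0.052. I'll wind the first quarter.

Request:
step_arm(steps=[[-0.01,-0.13,0,0],[-0.05,-0.25,0,0],[-0.13,-0.36,0,0],[-0.23,-0.45,0,0],[-0.345,-0.5,0,0],[-0.47,-0.525,0,0],[-0.47,-0.525,0,0]])

```text
clock: 10.4
tcp_pos: [0.4978, 0.0822, 0.0785]
tool_rot: [3.141, 0.002, 0.079]
wrist_force: [-0.6, -2.2, 2.8]
width: 0.0185
grasp_force: 59.6
```

```bash
python3 - <<'E'
from h import *
st,p=look("wrist",None,dict(crank_handle=.086,crank_socket=.052))
print(st["clock"],st["tcp_pos"],st["wrist_force"],st["ft_torque"])
q,t=env.camera("top"),env.camera("scene")
for x in(q,t):
  for m in env.masks_of(x,"sled")[:2]: print("sled",m["pixel"],m["p"],m["pixels"].sum(),atz(x,m["pixel"],.03))
E
```

```text
wrist crank_handle [319.7 265.6] 0.77 [0.4969 0.0819 0.086 ]
wrist crank_handle [424.4 343. ] 0.7 [0.4444 0.0128 0.086 ]
wrist crank_socket [407.4 273.1] 0.96 [0.4756 0.0225 0.052 ]
wrist crank_socket [237.1 230.6] 0.82 [0.4974 0.1319 0.052 ]
10.4 [0.49780877 0.08215183 0.07849434] [-0.59108712 -2.23848271  2.84656857] [-0.4709522   0.24066846  0.01519189]
sled [271.3, 179.9] 0.55 313 [0.4771 0.2176 0.03  ]
```

Request:
step_arm(steps=[[-0.13,0.01,0,0],[-0.25,0.055,0,0],[-0.36,0.13,0,0],[-0.445,0.23,0,0],[-0.5,0.345,0,0],[-0.525,0.475,0,0],[-0.515,0.605,0,0],[-0.47,0.725,0,0],[-0.395,0.835,0,0],[-0.3,0.92,0,0],[-0.18,0.975,0,0],[-0.05,1.0,0,0],[-0.05,1.0,0,0]])

```text
clock: 12.38
tcp_pos: [0.4956, 0.1825, 0.0783]
tool_rot: [3.14, 0.001, 0.079]
wrist_force: [1.5, -5.7, 5.6]
width: 0.0181
grasp_force: 60.2
```

```bash
python3 - <<'E'
from h import *
st,p=look("wrist",None,dict(crank_handle=.086,crank_socket=.052))
print(st["clock"],st["tcp_pos"],st["wrist_force"],st["ft_torque"])
q,t=env.camera("top"),env.camera("scene")
for x in(q,t):
  for m in env.masks_of(x,"sled")[:2]: print("sled",m["pixel"],m["p"],m["pixels"].sum(),atz(x,m["pixel"],.03))
b=p["color"][150:350,120:360];a=t["color"][130:210,235:325]
cv2.imwrite("pics/r6.png",np.hstack([cv2.resize(a,(360,320),interpolation=2),cv2.resize(b,(400,320),interpolation=2)])[:,:,::-1])
E
```

```text
wrist crank_handle [321.4 266.8] 0.72 [0.4942 0.1814 0.086 ]
wrist crank_handle [516.4 331.9] 0.71 [0.4446 0.0416 0.086 ]
wrist crank_socket [503.1 271.3] 0.79 [0.475  0.0463 0.052 ]
wrist crank_socket [402.1 237.9] 0.75 [0.4983 0.1314 0.052 ]
12.375 [0.49556311 0.18253661 0.07827162] [ 1.48000164 -5.73190284  5.60740954] [-1.81614568 -0.45359262  0.07041484]
sled [213.8, 220.3] 0.59 399 [0.4695 0.2291 0.03  ]
sled [271.5, 177.1] 0.78 339 [0.4845 0.2349 0.03  ]
```

View pics/r6.png

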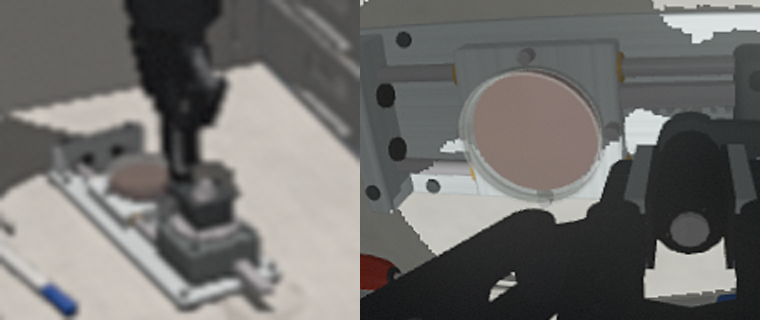

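The carriage has moved toward the stop. Its edge is at about (458,100) in the crop and the buffers at about (396,95).

```bash
python3 - <<'E'
from h import *
st=env.get_state();p=env.camera("wrist")
for z in (.02,.03,.04):
  a=atz(p,(178.8,212.5),z,st);b=atz(p,(141.6,209),z,st);c=atz(p,(275,178),z,st);print(z,a,b,c,np.linalg.norm(a-b),np.linalg.norm(a-c))
E
```

```text
0.02 [0.4908 0.2859 0.02  ] [0.4906 0.3191 0.02  ] [0.5217 0.214  0.02  ] 0.033200602404173336 0.07825867364068984
0.03 [0.4947 0.2811 0.03  ] [0.4945 0.3127 0.03  ] [0.524  0.2128 0.03  ] 0.03160063290505425 0.07431944563840615
0.04 [0.4986 0.2763 0.04  ] [0.4984 0.3063 0.04  ] [0.5264 0.2116 0.04  ] 0.03000066665925945 0.07041967054736906
```

Request:
step_arm(steps=[[0.13,-0.01,0,0],[0.25,-0.055,0,0],[0.36,-0.13,0,0],[0.445,-0.23,0,0],[0.5,-0.345,0,0],[0.525,-0.475,0,0],[0.515,-0.605,0,0],[0.47,-0.725,0,0],[0.395,-0.835,0,0],[0.3,-0.92,0,0],[0.18,-0.975,0,0],[0.05,-1.0,0,0],[0.05,-1.0,0,0]])

```text
clock: 14.4
tcp_pos: [0.4974, 0.0821, 0.0784]
tool_rot: [3.141, 0.003, 0.079]
wrist_force: [-1.0, -1.6, 5.6]
width: 0.0181
grasp_force: 60.0
```

```bash
python3 - <<'E'
from h import *
st,p=look("wrist",None,dict(crank_handle=.086,crank_socket=.052))
print(st["clock"],st["tcp_pos"],st["wrist_force"],st["ft_torque"])
q,t=env.camera("top"),env.camera("scene")
b=p["color"][130:330,20:260];a=t["color"][130:210,235:325]
cv2.imwrite("pics/r7.png",np.hstack([cv2.resize(a,(360,320),interpolation=2),cv2.resize(b,(400,320),interpolation=2)])[:,:,::-1])
E
```

```text
wrist crank_handle [318.5 264.2] 0.65 [0.4974 0.0824 0.086 ]
wrist crank_handle [428.9 342.1] 0.63 [0.4447 0.0099 0.086 ]
wrist crank_socket [236.  229.2] 0.9 [0.4979 0.1325 0.052 ]
14.4 [0.49742909 0.0820724  0.07835729] [-1.04708576 -1.56070424  5.60128566] [-0.36184191  0.31000035  0.0187075 ]
```

View pics/r7.png

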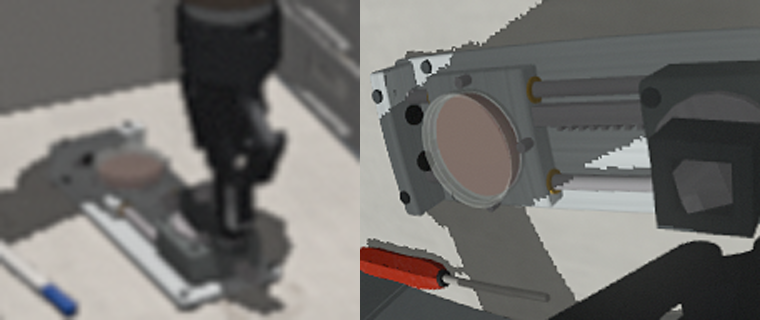

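The carriage is now close to the buffers. I'll wind a further 60° gently and watch the force.

Request:
step_arm(steps=[[-0.085,0.005,0,0],[-0.17,0.02,0,0],[-0.25,0.055,0,0],[-0.325,0.1,0,0],[-0.39,0.16,0,0],[-0.445,0.23,0,0],[-0.445,0.23,0,0]])

```text
clock: 15.52
tcp_pos: [0.4539, 0.1062, 0.0783]
tool_rot: [3.141, 0.002, 0.08]
wrist_force: [-1.7, -0.1, 5.8]
width: 0.0186
grasp_force: 60.3
```

```bash
python3 - <<'E'
from h import *
st,p=look("wrist",None,dict(crank_handle=.086,crank_socket=.052))
print(st["clock"],st["tcp_pos"],st["wrist_force"],st["ft_torque"])
b=p["color"][130:330,20:260]
cv2.imwrite("pics/r8.png",cv2.resize(b,(720,600),interpolation=2)[:,:,::-1])
E
```

```text
wrist crank_handle [319.5 267.7] 0.74 [0.4519 0.1059 0.086 ]
wrist crank_handle [466.  300.8] 0.71 [0.4327 0.0186 0.086 ]
wrist crank_socket [441.  229.1] 0.76 [0.4639 0.0302 0.052 ]
wrist crank_socket [279.1 163.1] 0.57 [0.4965 0.132  0.052 ]
15.525 [0.45391375 0.10619277 0.07830895] [-1.65360736 -0.05843762  5.82600007] [ 0.14694037  0.35824089 -0.00509302]
```

View pics/r8.png

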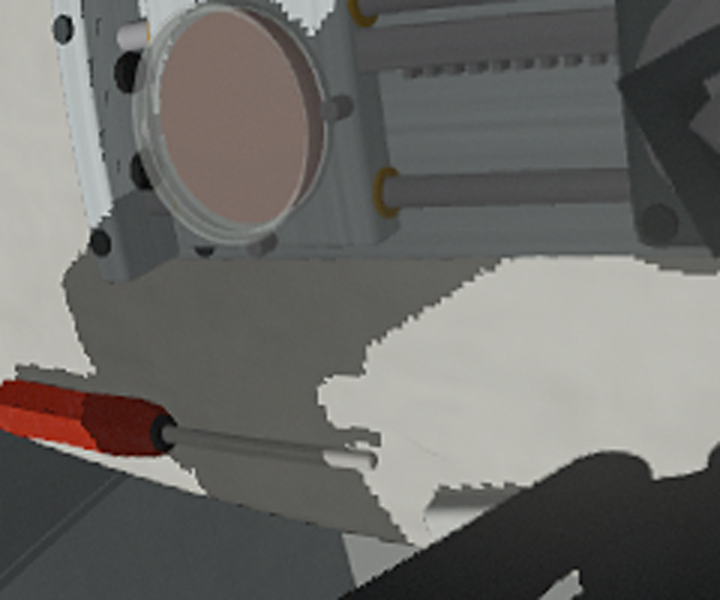

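The carriage is almost at the stop, with the dish edge near the buffers at about (130,75), and no stop force is felt yet. I'll continue 30°.

Request:
step_arm(steps=[[-0.04,0.075,0,0],[-0.07,0.16,0,0],[-0.08,0.245,0,0],[-0.08,0.245,0,0]])

```text
clock: 16.18
tcp_pos: [0.4466, 0.1312, 0.0783]
tool_rot: [-3.141, 0.001, 0.08]
wrist_force: [-1.0, 0.4, 6.5]
width: 0.0184
grasp_force: 60.2
```

Request:
step_arm(steps=[[0.005,0.085,0,0],[0.02,0.17,0,0],[0.02,0.17,0,0]])

```text
clock: 16.55
tcp_pos: [0.4492, 0.1482, 0.0784]
tool_rot: [-3.141, -0.0, 0.08]
wrist_force: [0.4, 1.1, 5.4]
width: 0.0187
grasp_force: 60.1
```

Request:
step_arm(steps=[[0.035,0.08,0,0],[0.08,0.155,0,0],[0.08,0.155,0,0]])

```text
clock: 16.92
tcp_pos: [0.4572, 0.1631, 0.0784]
tool_rot: [3.141, 0.0, 0.08]
wrist_force: [1.4, -0.6, 5.3]
width: 0.0187
grasp_force: 60.2
```

```bash
python3 - <<'E'
from h import *
st=env.get_state();p=env.camera("wrist")
print(st["clock"],st["tcp_pos"],st["wrist_force"])
b=p["color"][130:330,60:300]
cv2.imwrite("pics/r9.png",cv2.resize(b,(720,600),interpolation=2)[:,:,::-1])
E
```

```text
16.925 [0.45723089 0.16313687 0.07835838] [ 1.37871187 -0.64288774  5.33776653]
```

View pics/r9.png

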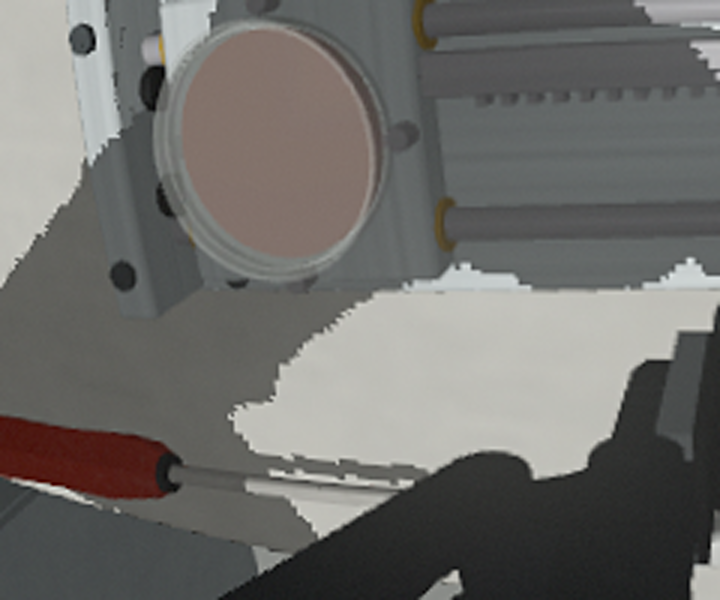

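A few mm of rail still show at about (150,50). I've viewed more pictures than the limit of 10 (12 so far), so I'll go by force from here on.

Request:
step_arm(steps=[[0.06,0.065,0,0],[0.125,0.12,0,0],[0.125,0.12,0,0]])

```text
clock: 17.35
tcp_pos: [0.4695, 0.1744, 0.0783]
tool_rot: [3.14, 0.001, 0.079]
wrist_force: [1.5, -2.9, 7.2]
width: 0.0184
grasp_force: 60.3
```

Request:
step_arm(steps=[[0.075,0.04,0,0],[0.16,0.065,0,0],[0.16,0.065,0,0]])

```text
clock: 17.73
tcp_pos: [0.4853, 0.181, 0.0783]
tool_rot: [3.14, 0.002, 0.079]
wrist_force: [0.0, -3.2, 6.1]
width: 0.0182
grasp_force: 60.3
```

Request:
step_arm(steps=[[0.085,0.012,0,0],[0.175,0.01,0,0],[0.175,0.01,0,0]])

```text
clock: 18.1
tcp_pos: [0.4994, 0.1821, 0.0781]
tool_rot: [3.14, 0.008, 0.078]
wrist_force: [-9.7, 2.9, 13.2]
width: 0.0185
grasp_force: 61.1
```

```bash
python3 - <<'E'
from h import *
st=env.get_state();p=env.camera("wrist")
print(st["clock"],st["tcp_pos"],st["wrist_force"])
# brightness profile along slide direction past carriage, rectified at z=.03
for m in env.masks_of(p,"sled")[:2]:
  ys,xs=np.nonzero(m["pixels"]); P=np.array([atz(p,(x,y),.03,st) for x,y in zip(xs,ys)])
  print(m["p"],len(xs),P.min(0),P.max(0))
E
```

```text
18.1 [0.49943873 0.18214875 0.07807144] [-9.68652183  2.89193449 13.22736257]
0.81 10700 [0.4413 0.166  0.03  ] [0.5233 0.3248 0.03  ]
```

The stop is felt: about 10 N against the winding direction. I'll ease off 3 mm, open only part way so the finger stays clear of the shaft, and lift.

Request:
step_arm(steps=[[-0.03,0,0,0],[-0.03,0,0,0],[-0.03,0,0,0]])

```text
clock: 18.58
tcp_pos: [0.4984, 0.1822, 0.0783]
tool_rot: [3.141, 0.003, 0.079]
wrist_force: [-3.1, -0.0, 8.3]
width: 0.0181
grasp_force: 60.5
```

Request:
step_arm(steps=[[0,0,0,0],[0,0,0,0],[0,0,0,0],[0,0,0,0],[0,0,0,0],[0,0,0,0]], grip=0.38)

```text
clock: 19.32
tcp_pos: [0.5002, 0.1824, 0.0783]
tool_rot: [-3.142, 0.0, 0.079]
wrist_force: [-0.1, 1.1, -0.4]
width: 0.0323
grasp_force: 0.0
```

Request:
step_arm(steps=[[0,0,0.15,0],[0,0,0.4,0],[0,0,0.8,0],[0,0,1,0],[0,0,1,0],[0,0,1,0]])

```text
clock: 20.08
tcp_pos: [0.4995, 0.1821, 0.1778]
tool_rot: [3.141, 0.001, 0.078]
wrist_force: [0.5, -0.3, 0.4]
width: 0.0323
grasp_force: 0.0
```

```bash
python3 - <<'E'
from h import *
st,p=look("wrist",None,dict(crank_handle=.086,crank_socket=.052,shaft_tip=.086))
print(st["clock"],st["tcp_pos"],st["wrist_force"])
for m in env.masks_of(p,"sled")[:2]:
  ys,xs=np.nonzero(m["pixels"]); P=np.array([atz(p,(x,y),.03,st) for x,y in zip(xs,ys)])
  print(m["p"],len(xs),P.min(0),P.max(0))
look("scene",None,dict(crank_handle=.086,crank_socket=.052,shaft_tip=.086))
E
```

```text
wrist crank_handle [316.6 204.4] 0.78 [0.4989 0.1836 0.086 ]
wrist crank_handle [475.4 286. ] 0.65 [0.4261 0.0201 0.086 ]
wrist crank_socket [633.3 134.8] 0.76 [ 0.6175 -0.2356  0.052 ]
wrist crank_socket [460.5 234.4] 0.72 [0.4673 0.0339 0.052 ]
wrist crank_socket [375.3 194.3] 0.59 [0.502  0.1301 0.052 ]
wrist shaft_tip [382.3 214.4] 0.66 [0.4945 0.1294 0.086 ]
20.075 [0.49953513 0.1821182  0.17777421] [ 0.46042904 -0.33220446  0.35064016]
0.8 5581 [0.4432 0.1671 0.03  ] [0.5226 0.3226 0.03  ]
scene crank_handle [283.4 169.8] 0.78 [0.5016 0.1681 0.086 ]
scene crank_handle [419.8 267.6] 0.73 [ 0.6049 -0.4073  0.086 ]
scene crank_handle [275.9 224.8] 0.71 [ 0.3687 -0.1035  0.086 ]
scene crank_socket [399.3 271. ] 0.78 [ 0.5809 -0.3649  0.052 ]
scene crank_socket [286.  225.3] 0.55 [ 0.4094 -0.0717  0.052 ]
scene crank_socket [283.5 184.8] 0.54 [0.4873 0.1354 0.052 ]
scene shaft_tip [282.6 172. ] 0.4 [0.4938 0.1557 0.086 ]
```

The carriage edge has moved from y≈0.281 to y≈0.322, which is at the buffers. The crank is at the shaft and the gripper is clear, so I'm handing in.

```bash
python3 -c "
from cell import env
print(env.close_job())"
```

```text
the job is handed in; nothing more can be done
None
```

The job is handed in, with no verdict shown: the crank is fitted on the shaft and let go, and the carriage is wound to the end stop (felt as about 10 N of resistance and matched by its measured position); I viewed 12 pictures, two over the limit of 10.

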